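# Fit the blue filter plate into the microscope light base

## Task

Fit the blue filter plate into the pocket of the white light base: hold it tilted, tuck its red edge under the teal lip, then lower the opposite edge all the way down before letting go, so that the plate lies flat on the lit window with its red edge still under the lip. Leave the amber filter plate where it lies.

Things in the scene. Friction and masses are not known exactly. Their poses are not given: they have to be found in the camera images.
- blue_plate: Plate to fit: aluminium frame, blue pane, 120 (x) by 80 (y) by 6 mm thick, 0.11-0.22 kg, loose, flat on the table. Mid-top stands a black grip block, 40 (x) by 16 mm (y), its top 51 mm above the underside, over the mass centre. Origin: centre of the underside, z up. The short edge at -x has a red strip 10 mm wide and starts roughly towards the robot.
- blue_plate_red_edge (a point): Midpoint of the blue plate's red edge, at its underside: 60 mm from the plate's origin along the plate's -x. Axes as the plate's.
- pocket (a point): White light base, fixed: centre of its pocket's pale yellow lit floor, 30 mm above the table; z up, -x to the teal lip (roughly towards the robot). Pocket: x -68 to 68, y -50 to 50 mm. The lip covers x -68 to -42, underside 20, top 25 mm above the floor. End wall (x 68 to 88) is 18 high, side walls (18 thick) 10. The opening is shorter than the plate: it enters only tilted, about 15 degrees.
- amber_plate: Amber filter plate, a bystander: the same shape and size as the blue plate, with an orange-yellow pane; also loose, flat on the table. Origin: centre of the underside.
Mind the look-alikes: they are no part of the job. Leave any pink look-alike of the blue_plate alone.

How it is judged:
By the outcome, as a careful person would: the job done as asked, in the order asked, and still so for the second after the job is handed in, with the robot touching nothing.
It also fails if it takes over 38 s, if anything falls off the work surface, if the arm or the gripper's body presses on something with over 40 N, if the wrist force passes 120 N, or if a joint passes its speed limit or range.

## Robot

A 7-joint arm with a two-finger parallel gripper is mounted at the origin on the work surface. World frame = base frame: x ahead of the robot, y to its left, z up, the work surface at z = 0. Lengths are in m, angles in rad, forces in N, time in s.
With the tool pointing down it reaches from about 0.4 to 0.85 m from the base axis. Payload 4.5 kg.
Tool frame: the origin (TCP) lies at the very end of the fingers, on their centre line; the grasp point (between the pads) lies 19 mm behind it; z points along the fingers, y is the line along which they close (so a half turn about z gives the same grasp; the last joint's range is limited). The gripper opens to 88 mm and grips with 3 to 60 N. Pads are 18 mm wide; open, the fingers measure 123 mm over their backs; the gripper's body (75 mm by 187 mm) begins 45 mm behind the grasp point.
Start: joints at [-1.134, 0.689, -0.195, 1.565, 0.157, 0.902, -0.215], TCP at [0.245, 0.575, 0.239] pointing down, gripper open.
Joint ranges: [-3.01, 3.01], [-0.46, 2.08], [-1.47, 1.51], [0.13, 2.56], [-1, 4.14], [0.04, 2.09], [-2.66, 2.66]. Speed limits (rad/s): [2.57, 2.57, 3.14, 3.14, 3.14, 3.14, 3.14].

## Interface

Orientations are given as a unit quaternion [x, y, z, w].
In Python, from plant import r, eyes, nets gives the robot as it stands.
- The arm moves only by the shell command python3 -m pendant 'ROWS' [FORCE]. ROWS is JSON, a list of rows, each an object of numbers: "claw": the opening, from 0 (shut) to 1 (fully open); "dx", "dy", "dz": the shift along the world's x, y, z in mm; "twist": the turn about the world's z in rad. In form: [{"claw": .., "dx": .., "dy": .., "dz": .., "twist": ..}, ...]. A call has 1 to 8 rows; each row is the pose to reach, as a shift and turn from the pose commanded when the call began; what a row does not reach only later rows make up. A row lasts 1/10 s, in which the tool goes at most 50 mm and 8.59 degrees, less where a joint would pass 70% of its speed; a pose out of reach is approached as far as the arm can. A call with a gripper value outside its range is refused whole. The fingers move at their own pace and stop on an object; FORCE is the grip in N (left out, the last holds). Time passes only in rows, so rows that repeat a pose let the fingers close. It gives the time, the measured TCP pose, the force, the opening and the grip force at its end, in the units of the state.
- r.get_state(): the state, without advancing time (a new reading comes with each control period).
- eyes.snapshot(name): name is "scene" or "top" or "wrist"; returns (picture, depth): 480x640x3 uint8, blue, green, red; 480x640 float32, m along the optical axis (not along the pixel's ray), 0 where there is no reading.
- eyes.camera_info(name): a dict with "K" (3x3 intrinsics, pixels), "world_to_cam" (4x4, takes a point from world to camera coordinates); the wrist camera has in their place "T_tool_cam" (4x4, takes a point from camera to tool coordinates, whose origin is the TCP and whose axes are the flange's). Camera axes: x right, y down, z forward; pixel columns grow to the right and rows downward; lengths in m; the calibration is good to about 2 mm. A picture is of the moment at which its call begins: read the wrist's pose just before it. camera_info takes no time and is no camera call.
- r.finish_job(): hands the job in; it is judged then, once.
Trained networks look in the newest picture that a camera, given by its name, has taken for a name from the list of things; names that differ only in an ending like _2 or _b are one class to them, and where a whole thing is asked for, a point or a joint stands for the part that bears it (a point fixed in the world has none). Each returns a list of dicts, best first, with "confidence" (0 to 1); they miss things now and then, are a little off and sometimes report something else, mostly with a low value. They report only what shows in the picture. A call takes as long as a camera call. They do not tell look-alikes from the thing itself.
- nets.spot_in(camera, query): "box" ([left, top, width, height] as shares, 0 to 1, of the picture: columns of its width, rows of its height, round what is visible of it).
- nets.place_of(camera, query): "position" ([column, row] as shares, 0 to 1, of the picture: columns of its width, rows of its height: a listed point, or the origin of a listed thing).
The state is a dict: "clock": time; "q": joint angles; "qd": joint speeds; "joint_torque": joint torques, N m; "tool_pos": TCP position; "eef_rot": TCP orientation; "contact_force": force on the tool from outside, world axes, zero at the start; "moment": the same for the moment, N m; "opening": opening from 0.0 (shut) to 1.0 (fully open); "finger_force": force on a finger pad.
Only numpy, scipy, OpenCV 4.12 (cv2) and the standard library are available. Lean on these libraries where they do the work, as an engineer would, in place of code of your own. Each camera call takes 0.05 s, during which the arm holds its last target. There are 200 camera calls.

## Working session

There is one attempt and no reset: what is moved stays moved. The work goes in short steps, Python scripts to look and compute and a shell command to move; the robot and the scene stay as the last step left them, time stands still between calls to the robot, and variables do not carry over. Pictures are saved under pics/ and viewed, at most 10 in all, crops included, and the job is handed in when it is done.

```bash
ls; mkdir -p pics; cat > h.py <<'E'
import numpy as np, cv2
from scipy.spatial.transform import Rotation as R
from plant import r, eyes, nets
def T_wc(cam):
    i=eyes.camera_info(cam)
    if 'world_to_cam' in i: return np.array(i['K']),np.linalg.inv(np.array(i['world_to_cam']))
    s=r.get_state(); T=np.eye(4); T[:3,:3]=R.from_quat(s['eef_rot']).as_matrix(); T[:3,3]=s['tool_pos']
    return np.array(i['K']),T@np.array(i['T_tool_cam'])
def onplane(K,T,uv,z):
    uv=np.atleast_2d(uv); d=np.c_[uv,np.ones(len(uv))]@np.linalg.inv(K).T@T[:3,:3].T
    return T[:3,3]+d*((z-T[2,3])/d[:,2])[:,None]
E
python3 - <<'E'
from h import *
s=r.get_state(); print(s)
for c in ['top','scene']:
    K,T=T_wc(c); p,d=eyes.snapshot(c); cv2.imwrite(f'pics/{c}0.png',p); np.savez(f'{c}0.npz',p=p,d=d)
    print(c,T[:3,3].round(3))
    for q,z in [('blue_plate',0),('blue_plate_red_edge',0),('pocket',.03),('amber_plate',0)]:
        for o in nets.place_of(c,q)[:3]:
            uv=np.array(o['position'])*[640,480]; print(q,round(o['confidence'],2),uv.round(),onplane(K,T,uv,z)[0].round(4))
E
```

```text
pics
{'clock': 0.0, 'q': array([-1.13421523,  0.68997519, -0.19447916,  1.56638269,  0.15732932,
        0.90244979, -0.2151087 ]), 'qd': array([ 0.000277  ,  0.00234151,  0.00064608, -0.00187418,  0.00201447,
        0.00024811, -0.00090486]), 'joint_torque': array([ 3.19193930e-05, -5.27564764e+01, -1.26623165e+00, -1.53425056e+01,
       -5.24732319e-02,  6.79138771e-03,  1.69581890e-04]), 'tool_pos': array([0.24480521, 0.5743689 , 0.23790432]), 'eef_rot': array([ 1.99996726e-01,  9.79796141e-01, -9.06350151e-04, -9.68146878e-05]), 'contact_force': array([-0.32620655, -0.13233985, -0.06446985]), 'moment': array([-0.04283404, -0.02550691, -0.01282055]), 'finger_force': 0.0, 'opening': 0.9999214783373165}
top [0.45  0.062 0.887]
blue_plate 0.93 [129. 335.] [0.3578 0.3654 0.    ]
blue_plate 0.89 [230. 340.] [0.3515 0.1911 0.    ]
blue_plate 0.87 [296. 154.] [0.6824 0.0804 0.    ]
blue_plate_red_edge 0.97 [236. 307.] [0.4078 0.1809 0.    ]
blue_plate_red_edge 0.83 [192. 268.] [0.4753 0.2603 0.    ]
blue_plate_red_edge 0.71 [167. 330.] [0.368  0.2996 0.    ]
pocket 0.81 [444. 245.] [ 0.5185 -0.1768  0.03  ]
amber_plate 0.64 [299. 249.] [0.5111 0.0723 0.    ]
scene [0.874 0.63  0.995]
blue_plate 0.83 [265. 291.] [ 0.6745  0.0938 -0.    ]
blue_plate 0.79 [425. 256.] [0.3341 0.1862 0.    ]
blue_plate 0.75 [362. 315.] [0.5288 0.2384 0.    ]
blue_plate_red_edge 0.91 [394. 268.] [0.4098 0.1787 0.    ]
blue_plate_red_edge 0.88 [446. 304.] [0.368  0.3023 0.    ]
blue_plate_red_edge 0.6 [244. 270.] [0.6897 0.0268 0.    ]
pocket 0.88 [274. 168.] [ 0.512  -0.1741  0.03  ]
amber_plate 0.69 [329. 252.] [ 0.5118  0.0764 -0.    ]
amber_plate 0.28 [360. 318.] [0.5365 0.2437 0.    ]
```

View pics/top0.png

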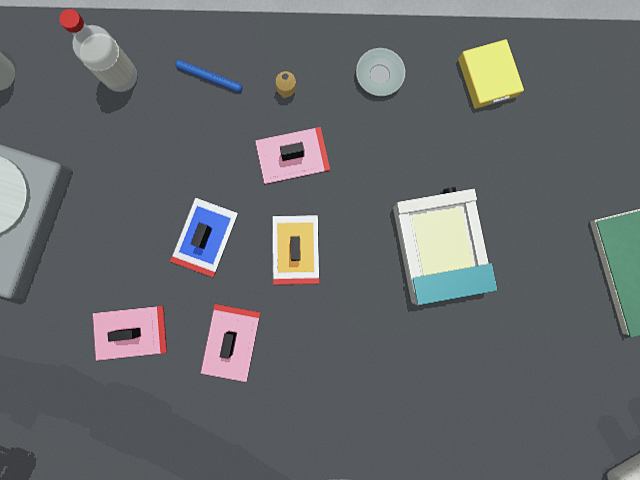

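View pics/scene0.png

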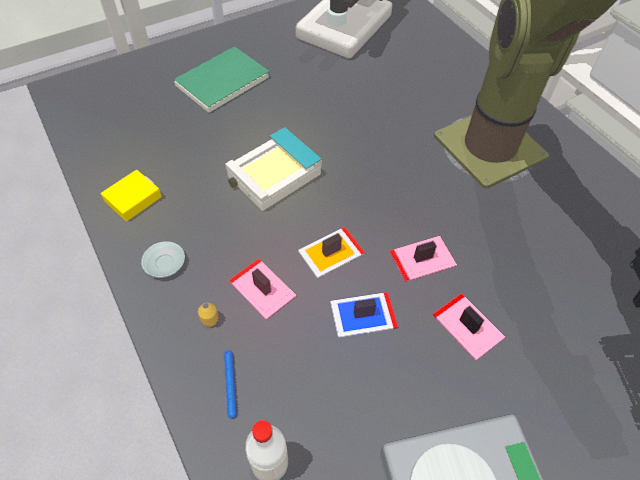

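```bash
cat > m.py <<'E'
from h import *
def rect(mask,K,T,z):
    cs,_=cv2.findContours(mask.astype(np.uint8),cv2.RETR_EXTERNAL,cv2.CHAIN_APPROX_NONE)
    c=max(cs,key=cv2.contourArea).reshape(-1,2).astype(float)
    P=onplane(K,T,c,z)[:,:2]; return cv2.minAreaRect((P*1000).astype(np.float32))
E
python3 - <<'E'
from m import *
K,T=T_wc('top'); f=np.load('top0.npz'); p=f['p']; d=f['d']; h=cv2.cvtColor(p,cv2.COLOR_BGR2HSV)
H,S,V=[h[...,i].astype(int) for i in range(3)]
roi=np.zeros(H.shape,bool); roi[190:285,160:245]=1
print('plate all', rect(roi&((V>120)),K,T,.006))
print('pane', rect(roi&(H>105)&(H<130)&(S>150)&(V>100),K,T,.006))
roi[:]=0; roi[170:320,380:510]=1
print('lip',rect(roi&(H>80)&(H<100)&(S>120),K,T,.055))
print('floor',rect(roi&(H>20)&(H<35)&(S>30)&(V>180),K,T,.030))
v,u=np.mgrid[:480,:640]; X=np.stack([(u-K[0,2])/K[0,0]*d,(v-K[1,2])/K[1,1]*d,d],-1)@T[:3,:3].T+T[:3,3]
for n,(a,b) in dict(lip=(285,455),floor=(235,440),endw=(201,437),block=(234,201),pane=(250,207),side=(250,408)).items(): print(n,X[b-0 if 0 else a,b].round(4))
print(h[235,440],h[285,455],K[0,0])
E
```

```text
plate all ((529.9041137695312, 240.05259704589844), (81.15335083007812, 121.35968780517578), 70.40225982666016)
pane ((533.604248046875, 238.849853515625), (62.36805725097656, 85.98533630371094), 70.38597106933594)
lip ((440.6329345703125, -238.20132446289062), (4.789984703063965, 15.249853134155273), 14.20600700378418)
floor ((525.3353271484375, -173.96466064453125), (104.13308715820312, 87.69338989257812), 10.678220748901367)
lip [ 0.4493 -0.1886  0.0532]
floor [ 0.5352 -0.1713  0.0284]
endw [ 0.5915 -0.1619  0.0472]
block [0.5306 0.2359 0.0484]
pane [0.5066 0.2334 0.0061]
side [ 0.508  -0.1136  0.0376]
[ 33  40 237] [ 93 114 186] 501.5509188176881
```

```bash
python3 -m pendant '[{"claw":0.6,"dx":285,"dy":-334,"dz":-10,"twist":0.061},{"claw":0.6,"dx":285,"dy":-334,"dz":-10,"twist":0.061},{"claw":0.6,"dx":285,"dy":-334,"dz":-10,"twist":0.061},{"claw":0.6,"dx":285,"dy":-334,"dz":-10,"twist":0.061},{"claw":0.6,"dx":285,"dy":-334,"dz":-10,"twist":0.061},{"claw":0.6,"dx":285,"dy":-334,"dz":-10,"twist":0.061},{"claw":0.6,"dx":285,"dy":-334,"dz":-10,"twist":0.061},{"claw":0.6,"dx":285,"dy":-334,"dz":-10,"twist":0.061}]' 12
python3 - <<'E'
from m import *
K,T=T_wc('top'); f=np.load('top0.npz'); p=f['p']; h=cv2.cvtColor(p,cv2.COLOR_BGR2HSV)
H,S,V=[h[...,i].astype(int) for i in range(3)]
roi=np.zeros(H.shape,bool); roi[170:320,380:510]=1
print('lip',rect(roi&(H>85)&(H<100)&(S>85)&(V>140),K,T,.055))
s=r.get_state(); print(s['tool_pos'],s['eef_rot'])
K,T=T_wc('wrist'); p,d=eyes.snapshot('wrist'); cv2.imwrite('pics/w1.png',p); np.savez('w1.npz',p=p,d=d,K=K,T=T)
E
```

```text
clock: 1.3
tool_pos: [0.5058, 0.2692, 0.2298]
eef_rot: [0.17, 0.985, 0.0, 0.0]
contact_force: [1.4, 0.3, 0.5]
opening: 0.6
finger_force: 0.0
lip ((451.4280700683594, -187.963134765625), (46.15647888183594, 134.74208068847656), 10.936434745788574)
[0.50578515 0.26918815 0.22981854] [1.70010633e-01 9.85442174e-01 2.42135771e-04 2.19737025e-04]
```

View pics/w1.png

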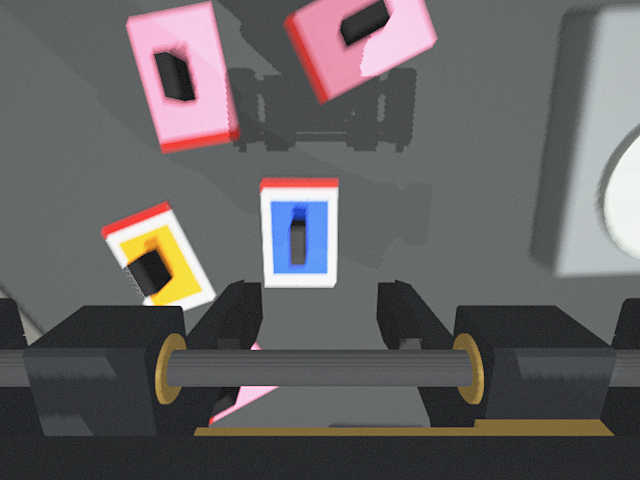

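```bash
python3 - <<'E'
from m import *
f=np.load('w1.npz'); p,K,T=f['p'],f['K'],f['T']; h=cv2.cvtColor(p,cv2.COLOR_BGR2HSV)
H,S,V=[h[...,i].astype(int) for i in range(3)]
roi=np.zeros(H.shape,bool); roi[170:300,250:350]=1
print('plate',rect(roi&((V>185)|((S>120)&(V>110))),K,T,.006))
print('pane', rect(roi&(H>105)&(H<130)&(S>120)&(V>100),K,T,.006))
blk=roi&(V<90); v,u=np.nonzero(blk); print(u.min(),u.max(),v.min(),v.max())
E
```

```text
plate ((531.5272827148438, 237.22010803222656), (82.31364440917969, 123.67027282714844), 70.44026184082031)
pane ((535.2944946289062, 235.5663299560547), (59.747013092041016, 80.81694793701172), 70.50922393798828)
250 339 175 299
```

```bash
python3 -m pendant '[{"claw":0.6,"dx":28,"dy":-32,"dz":-30,"twist":0},{"claw":0.6,"dx":28,"dy":-32,"dz":-80,"twist":0},{"claw":0.6,"dx":28,"dy":-32,"dz":-130,"twist":0},{"claw":0.6,"dx":28,"dy":-32,"dz":-160,"twist":0},{"claw":0.6,"dx":28,"dy":-32,"dz":-160,"twist":0},{"claw":0.6,"dx":28,"dy":-32,"dz":-160,"twist":0}]'
```

```text
clock: 1.95
tool_pos: [0.5327, 0.2393, 0.0701]
eef_rot: [0.17, 0.985, 0.0, 0.0]
contact_force: [0.6, -0.4, 0.7]
opening: 0.601
finger_force: 0.0
```

```bash
python3 -m pendant '[{"claw":0.6,"dx":2,"dy":-2,"dz":-25,"twist":0},{"claw":0.6,"dx":2,"dy":-2,"dz":-50,"twist":0},{"claw":0.6,"dx":2,"dy":-2,"dz":-50,"twist":0},{"claw":0,"dx":2,"dy":-2,"dz":-50,"twist":0},{"claw":0,"dx":2,"dy":-2,"dz":-50,"twist":0},{"claw":0,"dx":2,"dy":-2,"dz":-50,"twist":0},{"claw":0,"dx":2,"dy":-2,"dz":-50,"twist":0},{"claw":0,"dx":2,"dy":-2,"dz":-50,"twist":0}]' 12
python3 -m pendant '[{"claw":0,"dx":0,"dy":0,"dz":0,"twist":0},{"claw":0,"dx":0,"dy":0,"dz":20,"twist":0},{"claw":0,"dx":0,"dy":0,"dz":60,"twist":0},{"claw":0,"dx":0,"dy":0,"dz":90,"twist":0},{"claw":0,"dx":0,"dy":0,"dz":110,"twist":0},{"claw":0,"dx":0,"dy":0,"dz":110,"twist":0},{"claw":0,"dx":0,"dy":0,"dz":110,"twist":0}]'
python3 - <<'E'
from m import *
for c in ['scene']:
    p,d=eyes.snapshot(c); K,T=T_wc(c); np.savez('s2.npz',p=p,d=d); cv2.imwrite('pics/s2.png',cv2.resize(p[180:420,260:540],None,fx=2.5,fy=2.5))
E
```

```text
clock: 2.75
tool_pos: [0.535, 0.2371, 0.0203]
eef_rot: [0.17, 0.985, 0.0, 0.0]
contact_force: [-0.1, -1.3, 6.7]
opening: 0.183
finger_force: 12.0
clock: 3.45
tool_pos: [0.5341, 0.2364, 0.129]
eef_rot: [0.17, 0.985, -0.0, -0.0]
contact_force: [0.1, 0.6, -3.3]
opening: 0.18
finger_force: 12.0
```

View pics/s2.png

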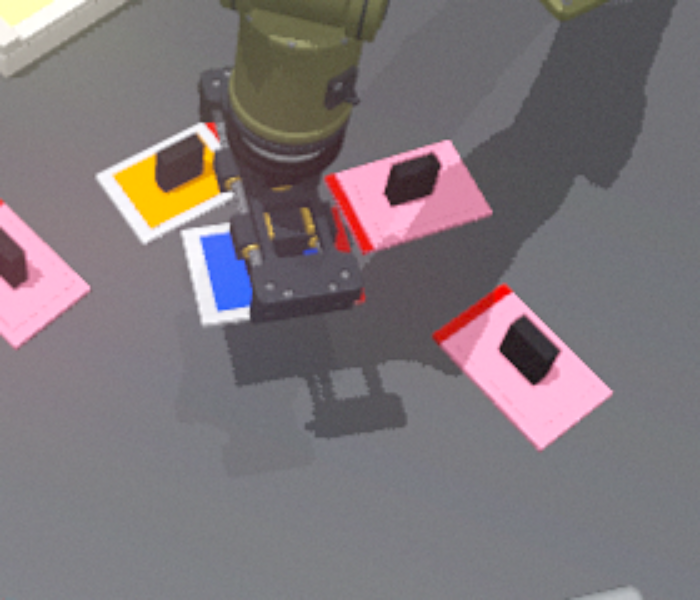

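```bash
cat > w.py <<'E'
from m import *
def look(name):
    s=r.get_state(); K,T=T_wc('wrist'); p,d=eyes.snapshot('wrist'); cv2.imwrite(f'pics/{name}.png',p); np.savez(name+'.npz',p=p,d=d,K=K,T=T)
    v,u=np.mgrid[:480,:640]; X=np.stack([(u-K[0,2])/K[0,0]*d,(v-K[1,2])/K[1,1]*d,d],-1)@T[:3,:3].T+T[:3,3]
    h=cv2.cvtColor(p,cv2.COLOR_BGR2HSV); H,S,V=[h[...,i].astype(int) for i in range(3)]
    return s,p,d,X,H,S,V
def plate(s,d,X,H,S,V,yaw):
    # tool-relative coords in plate heading frame (x along plate, z up), mm
    c,sn=np.cos(yaw),np.sin(yaw); L=(X-s['tool_pos'])@np.array([[c,-sn,0],[sn,c,0],[0,0,1]])*1000
    near=(d>0)&(abs(L[...,0])<80)&(abs(L[...,1])<48)&(L[...,2]<20)&(L[...,2]>-60)
    for n,m in dict(red=((H<6)|(H>174))&(S>150)&(V>90),blue=(H>105)&(H<130)&(S>120)&(V>80),white=(S<40)&(V>170)).items():
        q=L[near&m]; 
        if len(q)>20:
            print(n,len(q),'med',np.median(q,0).round(1),'lo',np.percentile(q,2,0).round(1),'hi',np.percentile(q,98,0).round(1))
    m=near&((((H<6)|(H>174))&(S>150))|((H>105)&(H<130)&(S>120))); q=L[m]
    if len(q)>50:
        A=np.c_[q[:,:2],np.ones(len(q))]
        for _ in range(4):
            k=np.linalg.lstsq(A,q[:,2],rcond=None)[0]; e=abs(A@k-q[:,2]); g=e<max(3,2*np.median(e)); A,q=A[g],q[g]
        print('plane slope deg x,y',np.degrees(np.arctan(k[:2])).round(1),'z at 0',k[2].round(1),'med err',np.median(e).round(2))
E
python3 - <<'E'
from w import *
s,p,d,X,H,S,V=look('w3'); plate(s,d,X,H,S,V,np.radians(-19.55)); print(s['tool_pos'],s['contact_force'],s['opening'])
E
```

```text
red 4039 med [-61.7  -0.2 -12.9] lo [-66.2 -37.9 -18.1] hi [-56.8  38.8 -11.6]
blue 10447 med [-27.9  -0.2 -12.8] lo [-45.5 -30.7 -14. ] hi [  3.   31.2 -11.4]
white 7128 med [-46.8   0.3 -13.4] lo [-55.8 -38.8 -14.6] hi [  8.3  39.5 -12.1]
plane slope deg x,y [ 0.1 -0.2] z at 0 -12.8 med err 0.42
[0.53365056 0.23617912 0.12828839] [-0.35242866 -0.21192196 -1.96867935] 0.1763180635568704
```

View pics/w3.png

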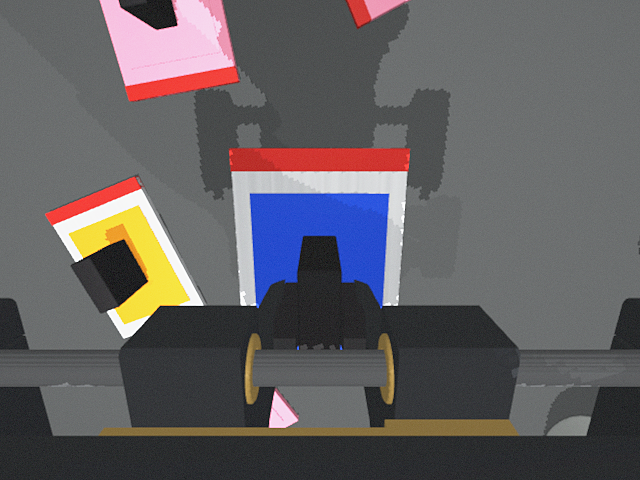

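```bash
python3 -m pendant '[{"claw":0,"dx":1,"dy":-25,"dz":4,"twist":0.05},{"claw":0,"dx":2,"dy":-70,"dz":4,"twist":0.15},{"claw":0,"dx":3,"dy":-115,"dz":4,"twist":0.25},{"claw":0,"dx":4,"dy":-160,"dz":4,"twist":0.35},{"claw":0,"dx":5,"dy":-205,"dz":4,"twist":0.45},{"claw":0,"dx":6,"dy":-250,"dz":4,"twist":0.531},{"claw":0,"dx":7,"dy":-295,"dz":4,"twist":0.531},{"claw":0,"dx":8,"dy":-335,"dz":4,"twist":0.531}]'
python3 -m pendant '[{"claw":0,"dx":0,"dy":-35,"dz":0,"twist":0},{"claw":0,"dx":0,"dy":-60,"dz":0,"twist":0},{"claw":0,"dx":0,"dy":-72,"dz":0,"twist":0},{"claw":0,"dx":0,"dy":-72,"dz":0,"twist":0},{"claw":0,"dx":0,"dy":-72,"dz":0,"twist":0}]'
python3 - <<'E'
from w import *
yaw=np.radians(10.9)
s,p,d,X,H,S,V=look('w4'); plate(s,d,X,H,S,V,yaw); print(s['tool_pos'],s['eef_rot'])
lip=(H>80)&(H<102)&(S>70)&(V>60)&(d>0)&(abs(X[...,2]-.055)<.012)
q=X[lip]; print(len(q),np.median(q,0)); print('lip at z.055',cv2.minAreaRect((q[:,:2]*1000).astype(np.float32)))
c,sn=np.cos(yaw),np.sin(yaw); L=(q[:,:2]-[.5145,-.176])@np.array([[c,-sn],[sn,c]])*1000; print(np.percentile(L,[1,5,50,95,99],axis=0).round(1))
E
```

```text
clock: 4.35
tool_pos: [0.5412, -0.1009, 0.132]
eef_rot: [-0.094, 0.996, 0.0, -0.002]
contact_force: [0.7, 0.0, -2.9]
opening: 0.183
finger_force: 12.0
clock: 4.85
tool_pos: [0.5425, -0.1681, 0.1331]
eef_rot: [-0.095, 0.995, 0.001, -0.0]
contact_force: [-0.2, 0.1, -1.8]
opening: 0.181
finger_force: 12.0
red 3890 med [-61.5  -0.2 -13. ] lo [-65.9 -38.4 -14.3] hi [-56.8  38.  -11.7]
blue 10446 med [-27.9  -0.2 -12.8] lo [-45.4 -31.  -14.1] hi [  2.9  30.8 -11.5]
white 7218 med [-46.7  -0.2 -13.4] lo [-55.8 -39.2 -14.7] hi [  8.1  39.4 -12.1]
plane slope deg x,y [0.2 0.1] z at 0 -12.8 med err 0.42
[ 0.5425048  -0.16807921  0.1331003 ] [-9.53607978e-02  9.95442131e-01  1.10855415e-03 -2.32046016e-04]
18519 [ 0.45045177 -0.18834722  0.05591311]
lip at z.055 ((451.23870849609375, -188.1575927734375), (45.74039077758789, 136.7344970703125), 10.692944526672363)
[[-86.5 -66.2]
 [-84.8 -60.8]
 [-65.3  -0.1]
 [-44.2  61. ]
 [-41.9  66.5]]
```

View pics/w4.png

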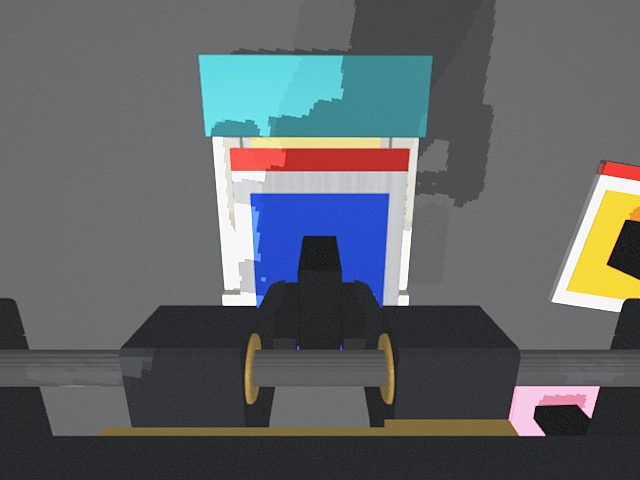

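```bash
python3 -m pendant '[{"claw":0,"dx":7,"dy":-1,"dz":-20,"twist":0},{"claw":0,"dx":7,"dy":-1,"dz":-45,"twist":0},{"claw":0,"dx":7,"dy":-1,"dz":-53,"twist":0},{"claw":0,"dx":7,"dy":-1,"dz":-53,"twist":0},{"claw":0,"dx":7,"dy":-1,"dz":-53,"twist":0}]'
```

```text
clock: 5.4
tool_pos: [0.55, -0.1702, 0.0813]
eef_rot: [-0.095, 0.995, 0.0, 0.0]
contact_force: [1.1, -0.3, -1.6]
opening: 0.183
finger_force: 12.0
```

```bash
python3 -m pendant '[{"claw":0,"dx":0,"dy":0,"dz":-6,"twist":0},{"claw":0,"dx":0,"dy":0,"dz":-11,"twist":0},{"claw":0,"dx":0,"dy":0,"dz":-14,"twist":0},{"claw":0,"dx":0,"dy":0,"dz":-16,"twist":0},{"claw":0,"dx":0,"dy":0,"dz":-18,"twist":0},{"claw":0,"dx":0,"dy":0,"dz":-19,"twist":0},{"claw":0,"dx":0,"dy":0,"dz":-19,"twist":0}]'
cat > l.py <<'E'
from w import *
import sys
yaw=np.radians(10.9); s,p,d,X,H,S,V=look(sys.argv[1]); plate(s,d,X,H,S,V,yaw)
e=s['tool_pos']-[.5145,-.176,0]; c,sn=np.cos(yaw),np.sin(yaw)
print('TCP local mm',(np.array([c*e[0]+sn*e[1],-sn*e[0]+c*e[1],e[2]])*1000).round(1),s['contact_force'].round(1))
E
python3 l.py w5
```

```text
clock: 6.1
tool_pos: [0.5485, -0.1717, 0.0617]
eef_rot: [-0.094, 0.996, -0.0, -0.001]
contact_force: [-4.4, -1.2, 5.3]
opening: 0.18
finger_force: 12.0
red 3289 med [-56.8  -0.2 -23.7] lo [-61.3 -38.2 -25.3] hi [-52.5  37.9 -22.1]
blue 9474 med [-24.6  -0.2 -17.4] lo [-41.2 -31.  -21. ] hi [  3.3  30.8 -11.9]
white 11530 med [-43.1 -19.6 -22.3] lo [-74.7 -47.7 -31.7] hi [54.9 47.3 -3.1]
plane slope deg x,y [10.8 -0.1] z at 0 -12.8 med err 0.44
TCP local mm [34.2 -2.2 61.7] [-4.4 -1.2  5.3]
```

```bash
python3 -m pendant '[{"claw":0,"dx":-3,"dy":0,"dz":1,"twist":0},{"claw":0,"dx":-9,"dy":-1,"dz":1,"twist":0},{"claw":0,"dx":-15,"dy":-2,"dz":1,"twist":0},{"claw":0,"dx":-21,"dy":-3,"dz":1,"twist":0},{"claw":0,"dx":-27,"dy":-4,"dz":1,"twist":0},{"claw":0,"dx":-31,"dy":-4,"dz":1,"twist":0},{"claw":0,"dx":-31,"dy":-4,"dz":1,"twist":0}]'
python3 l.py w6
```

```text
clock: 6.85
tool_pos: [0.5177, -0.1753, 0.0626]
eef_rot: [-0.094, 0.996, 0.0, -0.0]
contact_force: [0.1, -0.0, -2.1]
opening: 0.187
finger_force: 12.0
blue 9568 med [-24.9  -0.2 -17.4] lo [-41.7 -30.9 -21.1] hi [  2.5  30.8 -10.8]
white 7565 med [ -0.4  -0.3 -14.8] lo [-40.5 -47.2 -32.5] hi [79.  47.2 -2.8]
plane slope deg x,y [10.6 -0. ] z at 0 -12.9 med err 0.44
TCP local mm [ 3.3  0.  62.6] [ 0.1 -0.  -2.1]
```

View pics/w6.png

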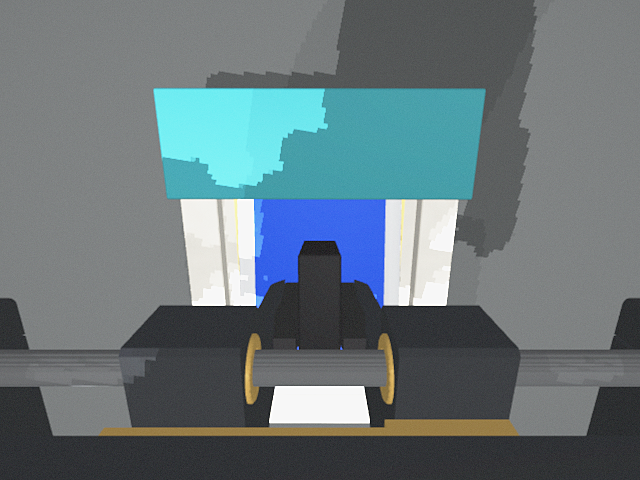

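```bash
python3 -m pendant '[{"claw":0,"dx":0,"dy":0,"dz":-2,"twist":0},{"claw":0,"dx":0,"dy":0,"dz":-4,"twist":0},{"claw":0,"dx":0,"dy":0,"dz":-6,"twist":0},{"claw":0,"dx":0,"dy":0,"dz":-8,"twist":0},{"claw":0,"dx":0,"dy":0,"dz":-10,"twist":0},{"claw":0,"dx":0,"dy":0,"dz":-12,"twist":0},{"claw":0,"dx":0,"dy":0,"dz":-13,"twist":0},{"claw":0,"dx":0,"dy":0,"dz":-13,"twist":0}]'
python3 l.py w7
```

```text
clock: 7.7
tool_pos: [0.5184, -0.1752, 0.0496]
eef_rot: [-0.095, 0.996, 0.0, -0.0]
contact_force: [1.9, 0.5, 2.3]
opening: 0.181
finger_force: 12.0
blue 8924 med [-25.6   1.7 -12.2] lo [-41.4 -30.2 -13.4] hi [ 3.2 30.8  0.6]
white 8316 med [ -0.1  -4.4 -12.7] lo [-40.3 -47.1 -19.6] hi [74.4 47.2 -0. ]
plane slope deg x,y [-0.1 -0. ] z at 0 -12.2 med err 0.42
TCP local mm [ 4.   0.1 49.6] [1.9 0.5 2.3]
```

```bash
python3 -m pendant '[{"claw":0,"dx":0,"dy":0,"dz":-1,"twist":0},{"claw":0,"dx":0,"dy":0,"dz":-2,"twist":0},{"claw":0,"dx":0,"dy":0,"dz":-2,"twist":0},{"claw":0,"dx":0,"dy":0,"dz":-2,"twist":0}]'
python3 l.py w8
```

```text
clock: 8.15
tool_pos: [0.5186, -0.1751, 0.0489]
eef_rot: [-0.095, 0.996, -0.0, 0.0]
contact_force: [-2.2, 1.1, 13.6]
opening: 0.18
finger_force: 12.0
blue 8996 med [-25.8   2.  -11.4] lo [-41.6 -30.1 -12.7] hi [ 3.3 30.8  0.6]
white 8273 med [ -0.8  -4.4 -12. ] lo [-40.3 -47.2 -18.8] hi [73.7 47.2  0.6]
plane slope deg x,y [-0.  -0.1] z at 0 -11.5 med err 0.41
TCP local mm [ 4.2  0.1 48.9] [-2.2  1.1 13.6]
```

```bash
python3 -m pendant '[{"claw":0,"dx":0,"dy":0,"dz":1,"twist":0},{"claw":0,"dx":0,"dy":0,"dz":1,"twist":0},{"claw":0.45,"dx":0,"dy":0,"dz":1,"twist":0},{"claw":0.45,"dx":0,"dy":0,"dz":1,"twist":0},{"claw":0.45,"dx":0,"dy":0,"dz":1,"twist":0},{"claw":0.45,"dx":0,"dy":0,"dz":1,"twist":0}]'
python3 -m pendant '[{"claw":0.45,"dx":0,"dy":0,"dz":15,"twist":0},{"claw":0.45,"dx":0,"dy":0,"dz":50,"twist":0},{"claw":0.45,"dx":0,"dy":0,"dz":90,"twist":0},{"claw":0.45,"dx":0,"dy":0,"dz":120,"twist":0},{"claw":0.45,"dx":60,"dy":120,"dz":140,"twist":0},{"claw":0.45,"dx":80,"dy":160,"dz":140,"twist":0},{"claw":0.45,"dx":100,"dy":200,"dz":140,"twist":0},{"claw":0.45,"dx":100,"dy":200,"dz":140,"twist":0}]'
python3 - <<'E'
from m import *
for c in ['top','scene']:
    p,d=eyes.snapshot(c); K,T=T_wc(c); cv2.imwrite(f'pics/{c}9.png',p)
    v,u=np.mgrid[:480,:640]; X=np.stack([(u-K[0,2])/K[0,0]*d,(v-K[1,2])/K[1,1]*d,d],-1)@T[:3,:3].T+T[:3,3]
    L=(X-[.5145,-.176,.03]); y=np.radians(10.9); cc,s=np.cos(y),np.sin(y); L=L@np.array([[cc,-s,0],[s,cc,0],[0,0,1]])*1000
    h=cv2.cvtColor(p,cv2.COLOR_BGR2HSV); H,S,V=[h[...,i].astype(int) for i in range(3)]
    m=(d>0)&(H>105)&(H<130)&(S>120)&(V>80)&(abs(L[...,0])<70)&(abs(L[...,1])<50); q=L[m]; q=q[q[:,2]<20]
    A=np.c_[q[:,:2],np.ones(len(q))]; k=np.linalg.lstsq(A,q[:,2],rcond=None)[0]
    print(c,len(q),np.percentile(q,[2,50,98],axis=0).round(1).tolist(),'slope',np.degrees(k[:2]).round(1),'z',k[2].round(1))
    rm=(d>0)&((H<6)|(H>174))&(S>150)&(abs(L[...,0])<75)&(abs(L[...,1])<50); print('red px',rm.sum())
cv2.imwrite('pics/f.png',np.hstack([cv2.resize(cv2.imread('pics/top9.png')[170:320,370:520],(400,400)),cv2.resize(cv2.imread('pics/scene9.png')[100:240,200:340],(400,400))]))
E
```

```text
clock: 8.8
tool_pos: [0.5184, -0.1752, 0.0484]
eef_rot: [-0.094, 0.996, 0.0, -0.0]
contact_force: [-0.1, -0.2, 0.3]
opening: 0.448
finger_force: 0.0
clock: 9.6
tool_pos: [0.6081, 0.0043, 0.1874]
eef_rot: [-0.094, 0.996, -0.0, -0.0]
contact_force: [0.5, -0.5, 0.2]
opening: 0.449
finger_force: 0.0
top 1201 [[-39.6, -29.9, 2.0], [-3.9, 10.0, 5.2], [41.8, 30.3, 8.3]] slope [-0.   0.3] z 5.2
red px 0
scene 74 [[-44.2, -10.4, 3.7], [-4.5, 13.6, 8.3], [31.0, 26.3, 12.4]] slope [-1.2  2.9] z 7.3
red px 0
```

View pics/f.png

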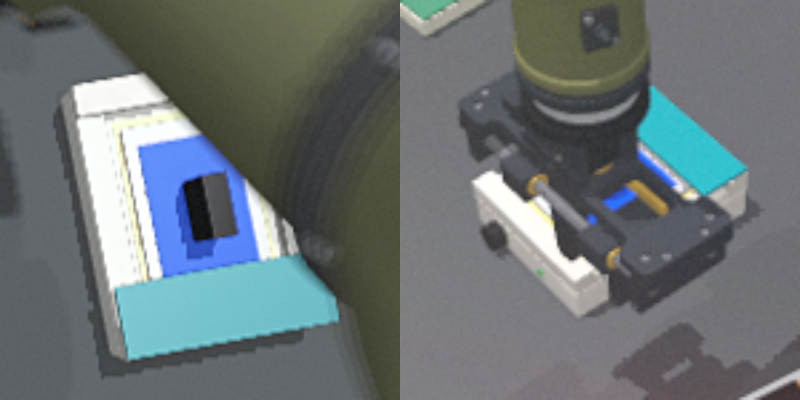

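```bash
python3 -c "
from plant import r
print(r.finish_job())"
```

```text
the job is handed in; nothing more can be done
None
```

The blue plate is in the pocket: the cameras show it lying flat on the lit window, with its red edge about 22 mm under the teal lip and the amber plate not touched. It went in tilted about 11 degrees rather than 15, and I handed the job in after about 10 s of the 38 s.

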